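# Roll the foam roller into its taped bay

## Task

The teal foam roller belongs in the bay marked out with yellow tape on the shelf. Without picking it up or shoving it from the side, put your fingertips on top of it and roll it across in one or more strokes until it lies still and wholly inside the tape outline. Leave everything else on the shelf where it is.

Things in the scene. Friction and masses are not known exactly. Their poses are not given: they have to be found in the camera images.
- roller: Teal grooved foam roller lying on the shelf: cylinder 300 mm long, 100 mm in diameter, about 0.35 kg. Firm (gives under 1 mm at 10 N), rolls easily, yet stays where it is left at rest; too thick to grasp. Origin on its axis half-way along, 50 mm above the shelf; its x axis runs along the roller, its y and z axes turn as it rolls. The middle 52 mm of its surface is smooth; 8 mm grooves lie beyond.
- roller_end_a (a point): Centre of the roller's end face at its -x end, 150 mm from the roller's origin, on the axis.
- roller_end_b (a point): Centre of the roller's end face at its +x end, 150 mm from the roller's origin, on the axis.
- bay: Parking bay: rectangle of flat yellow tape on the shelf (nothing to bump into), 340 by 130 mm clear inside, tape 25 mm wide. Origin at its centre, at shelf height; x along its long sides (so shall the roller lie), y across (the way it rolls). The roller starts parallel within 2 deg beside it, on either side, 100 to 190 mm between centres, under 10 mm out lengthwise: straight rolling takes it in.
- kettlebell: Purple 4 kg kettlebell, 132 mm in diameter, 208 mm tall with its handle, standing. Bystander. Origin at the centre of its underside.
- jar: Glass jar with an aluminium lid, 86 mm in diameter, 125 mm tall, standing. Bystander. Origin at the centre of its underside.
- flask: Steel drinking bottle with a black cap, 68 mm in diameter, 215 mm tall, standing. Bystander. Origin at the centre of its underside.
- coaster: Round white ceramic coaster, 96 mm in diameter, 8 mm thick, lying flat. Bystander. Origin at the centre of its underside.
- grip_trainer: Black hand gripper (two handles in a V joined by a steel coil spring), about 140 mm by 95 mm, 22 mm thick, lying flat. Bystander. Origin at shelf height between the handles.
- stopwatch: Black stopwatch, 62 mm in diameter, 15 mm thick, lying on its back on the coaster. Bystander. Origin at the centre of its underside.

How it is judged:
By the outcome, as a careful person would: the job done as asked, in the order asked, and still so for the second after the job is handed in, with the robot touching nothing.
It also fails if it takes over 69 s, if anything falls off the work surface, if the arm or the gripper's body presses on something with over 40 N, if the wrist force passes 120 N, or if a joint passes its speed limit or range.

## Robot

A 7-joint arm with a two-finger parallel gripper is mounted at the origin on the work surface. World frame = base frame: x ahead of the robot, y to its left, z up, the work surface at z = 0. Lengths are in m, angles in rad, forces in N, time in s.
With the tool pointing down it reaches from about 0.35 to 0.775 m from the base axis. Payload 3.1 kg.
Tool frame: the origin (TCP) lies at the very end of the fingers, on their centre line; the grasp point (between the pads) lies 19 mm behind it; z points along the fingers, x is the direction in which the jaws open and shut, and the axes are right-handed (so a half turn about z gives the same grasp; the last joint's range is limited). The gripper opens to 85 mm and grips with 20 to 120 N. Pads are 22 mm wide; open, the fingers measure 114 mm over their backs; the gripper's body (76 mm by 85 mm) begins 54 mm behind the grasp point. The pads swing forward as they close: fully open they stand 13 mm farther back than shut.
Start: joints at [1.302, 0.311, 0.014, 1.512, -0.004, 1.319, -0.027], TCP at [0.124, -0.536, 0.231] pointing down, gripper open.
Joint ranges: [-2.7, 2.7], [-0.3, 1.91], [-1.27, 1.3], [0.12, 2.57], [-1.44, 4.58], [0.2, 2.03], [-3.05, 3.05]. Speed limits (rad/s): [2.79, 2.79, 3.14, 3.14, 3.14, 3.14, 3.14].

## Interface

Orientations are given as a 3x3 rotation matrix whose columns are the frame's x, y, z axes.
In Python, from bench import bot gives the robot as it stands.
- The arm moves only by the tool send_rows, never from a script. Its arguments are lists of equal length, an entry for each row: "xyz": the shift along the tool's x, y, z in m, a list of three; "twist": the turn about the tool's z in degrees; "grip": the opening, from 0 (shut) to 1 (fully open). In form: {"xyz": [[dx, dy, dz], ...], "twist": [twist, ...], "grip": [grip, ...]}. A call has 1 to 8 rows; each row shifts and turns the commanded pose from where the row before left it, along the tool's axes as they then stand; what a row does not reach is not made up. A row lasts 1/10 s, in which the tool goes at most 50 mm and 8.59 degrees, less where a joint would pass 70% of its speed; a pose out of reach is approached as far as the arm can. A call is refused whole if a number of a shift passes 0.05 or a number of a turn 8.59, either way. A call with a gripper value outside its range is refused whole. The fingers move at their own pace and stop on an object; the grip force is fixed at half the most. Time passes only in rows, so rows that do not move let the fingers close. It gives the time, the measured TCP pose, the force and the opening at its end, in the units of the state.
- bot.read_state(): the state, without advancing time (a new reading comes with each control period).
- bot.grab_frame(name): name is "side" or "top"; returns a dict with "image" (400x640x3 uint8, red, green, blue), "K" (3x3 intrinsics, pixels), "R" (3x3) and "t" (3): a world point X has camera coordinates R X + t. Camera axes: x right, y down, z forward; pixel columns grow to the right and rows downward; lengths in m; the calibration is good to about 2 mm. A picture is of the moment at which its call begins. There is no depth.
- bot.hand_in(): hands the job in, once; it reports no verdict.
The state is a dict: "time": time; "joints": joint angles; "qvel": joint speeds; "effort": joint torques, N m; "tcp_pos": TCP position; "ee_rot": TCP orientation; "ft_force": force on the tool from outside, world axes, zero at the start; "wrist_torque": the same for the moment, N m; "opening": opening from 0.0 (shut) to 1.0 (fully open).
Only numpy, scipy, OpenCV 4.12 (cv2) and the standard library are available. Lean on these libraries where they do the work, as an engineer would, in place of code of your own. Each camera call takes 0.05 s, during which the arm holds its last target.

## Working session

There is one attempt and no reset: what is moved stays moved. The work goes in short steps, Python scripts to look and compute and a tool call to move; the robot and the scene stay as the last step left them, time stands still between calls to the robot, and variables do not carry over. Pictures are saved under pics/ and viewed, and the job is handed in when it is done.

Besides the shell and the picture viewer there is one more tool, called after "Call:" as name([rows], argument=value, ...), one row to a line, values as JSON. send_rows: Moves the arm, as the interface text tells. Its arguments: {"type":"object","properties":{"xyz":{"type":"array","items":{"type":"array","items":{"type":"number"}}},"twist":{"type":"array","items":{"type":"number"}},"grip":{"type":"array","items":{"type":"number"}}},"required":["xyz","twist","grip"]}

```bash
mkdir -p pics; ls
python3 - <<'E'
from bench import bot
import cv2
s=bot.read_state(); print(s)
for n in("top","side"):
    f=bot.grab_frame(n); cv2.imwrite(f"pics/{n}0.png",f["image"][:,:,::-1]); print(n,f["K"],f["R"],f["t"])
E
```

```text
pics
{'time': 0.0, 'joints': array([ 1.30231902,  0.31176386,  0.01399194,  1.51307972, -0.00437208,
        1.31917678, -0.02719396]), 'qvel': array([-0.00160349, -0.00182168,  0.00056795, -0.00045144,  0.00050161,
        0.0004318 , -0.00094803]), 'effort': array([ 6.74654359e-06, -3.79916811e+01,  1.45821772e-01, -2.30590886e+01,
        1.20397055e-02,  1.35430889e-02,  1.81037905e-06]), 'tcp_pos': array([ 0.12349817, -0.53520344,  0.23019097]), 'ee_rot': array([[ 2.24925183e-01, -9.74375813e-01, -6.60408112e-04],
       [-9.74373096e-01, -2.24926118e-01,  2.30472911e-03],
       [-2.39421533e-03,  1.25092281e-04, -9.99997126e-01]]), 'ft_force': array([ 0.40895621,  0.25029523, -0.40518695]), 'wrist_torque': array([-0.01322614, -0.01847622,  0.02149701]), 'opening': 0.9984342008657419}
top [[452.42251706   0.         321.23998745]
 [  0.         452.42251706 197.41254391]
 [  0.           0.           1.        ]] [[-0.04303654 -0.99907239  0.00149085]
 [-0.97447495  0.04164779 -0.22059928]
 [ 0.22033256 -0.01094662 -0.97536339]] [0.02649899 0.55993898 1.42473827]
side [[404.28914074   0.         320.08967639]
 [  0.         404.28914074 201.43702552]
 [  0.           0.           1.        ]] [[-0.95277582 -0.30291448  0.02147242]
 [-0.20334824  0.58389083 -0.78595229]
 [ 0.22553878 -0.75320271 -0.61791418]] [0.53660663 0.17191357 1.03787226]
```

View pics/top0.png

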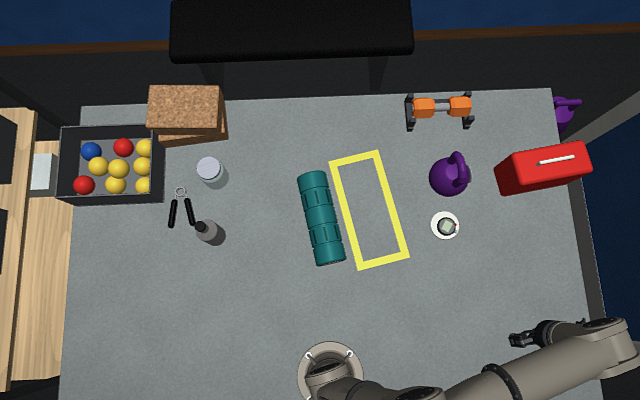

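View pics/side0.png

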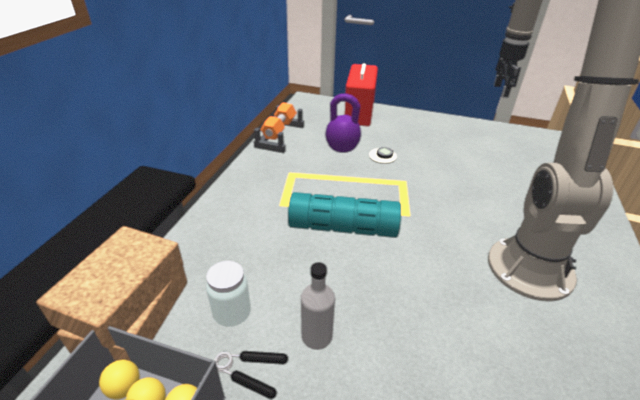

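```bash
cat > h.py <<'E'
import numpy as np, cv2
from bench import bot
def cast(f,px,z):
    px=np.atleast_2d(px).astype(float); d=np.c_[px,np.ones(len(px))]@np.linalg.inv(f["K"]).T@f["R"]
    c=-f["R"].T@f["t"]; return (c+d*((z-c[2])/d[:,2])[:,None])
def mask(im,lo,hi):
    h=cv2.cvtColor(im,cv2.COLOR_RGB2HSV); return cv2.inRange(h,lo,hi)
def big(m,mode=cv2.RETR_CCOMP):
    cs,h=cv2.findContours(m,mode,cv2.CHAIN_APPROX_NONE); i=max(range(len(cs)),key=lambda k:cv2.contourArea(cs[k])); return i,cs,h
def rect(p):
    b=cv2.minAreaRect((p[:,:2]*1000).astype(np.float32)); (c,(w,h),a)=b
    if w<h: w,h,a=h,w,a+90
    a=(a+90)%180-90
    return np.round(c,1),round(w,1),round(h,1),round(a,2)
def roller(f):
    m=mask(f["image"],(80,90,30),(98,255,255)); m=cv2.morphologyEx(m,cv2.MORPH_CLOSE,np.ones((5,5)))
    i,cs,h=big(m,cv2.RETR_EXTERNAL); return m,cs[i][:,0]
def bay(f):
    m=mask(f["image"],(22,90,120),(35,255,255)); 
    m[:, :280]=0
    i,cs,h=big(m,cv2.RETR_EXTERNAL); out=cs[i][:,0]; _,cs2,hh=big(m)
    inn=[c[:,0] for c,k in zip(cs2,hh[0]) if k[3]>=0]
    return m,out,(max(inn,key=len) if inn else None)
E
python3 - <<'E'
from h import *
for n in("top","side"):
    f=bot.grab_frame(n); print(n,"cam",-f["R"].T@f["t"])
    m,c=roller(f)
    for z in(.05,.06): print("roller z",z,rect(cast(f,c,z)))
    m2,o,i=bay(f)
    print("bay out",rect(cast(f,o,0)))
    if i is not None: print("bay in",rect(cast(f,i,0)))
    cv2.imwrite(f"pics/m_{n}.png",np.hstack([m,m2])[:, ::2])
E
```

```text
top cam [0.23287071 0.01875027 1.51312017]
roller z 0.05 (array([502.3,   8.8]), 312.0, 97.3, 10.65)
roller z 0.06 (array([500.5,   8.8]), 309.9, 96.6, 10.65)
bay out (array([ 531.6, -155.2]), 390.9, 181.2, 11.82)
bay in (array([ 531.4, -155.1]), 345.7, 136.5, 11.92)
side cam [0.3121437  0.84389536 0.76490961]
roller z 0.05 (array([496.6,   0.9]), 311.5, 150.6, 10.68)
roller z 0.06 (array([494. ,  12.7]), 307.2, 148.5, 10.68)
bay out (array([ 530.4, -158. ]), 389.4, 180.6, 12.13)
```

Call:
send_rows([
  [-0.029,-0.0305,0],
  [-0.029,-0.0305,0],
  [-0.029,-0.0305,0],
  [-0.029,-0.0305,0],
  [-0.029,-0.0305,0],
  [-0.029,-0.0305,0],
  [-0.029,-0.0305,0],
  [-0.029,-0.0305,0],
], twist=[0,0,0,0,0,0,0,0], grip=[0.2,0.2,0.2,0.2,0.2,0.2,0.2,0.2])

```text
time: 1.0
tcp_pos: [0.3098, -0.2534, 0.2313]
ee_rot: [[0.225, -0.974, 0.0], [-0.974, -0.225, -0.0], [0.0, -0.0, -1.0]]
ft_force: [0.5, -0.1, -0.5]
opening: 0.199
```

Call:
send_rows([
  [-0.029,-0.0305,0],
  [-0.029,-0.0305,0],
  [-0.029,-0.0305,0],
  [-0.029,-0.0305,0],
  [-0.029,-0.0305,0],
  [-0.029,-0.0305,0],
  [-0.029,-0.0305,0],
  [-0.029,-0.0305,0],
], twist=[0,0,0,0,0,0,0,0], grip=[0.2,0.2,0.2,0.2,0.2,0.2,0.2,0.2])

```text
time: 1.8
tcp_pos: [0.4955, 0.0272, 0.2312]
ee_rot: [[0.224, -0.975, 0.0], [-0.975, -0.224, -0.0], [0.0, 0.0, -1.0]]
ft_force: [0.7, -0.5, 0.1]
opening: 0.202
```

Call:
send_rows([
  [0,0,0.005],
  [0,0,0.005],
  [0,0,0.005],
  [0,0,0.005],
  [0,0,0.005],
  [0,0,0.005],
  [0,0,0.005],
  [0,0,0.005],
], twist=[-8,-8,-8,-8,-8,-8,-8,-8], grip=[0.2,0.2,0.2,0.2,0.2,0.2,0.2,0.2])

```text
time: 2.6
tcp_pos: [0.4946, 0.0258, 0.1909]
ee_rot: [[0.976, -0.22, -0.0], [-0.22, -0.976, -0.0], [-0.0, 0.0, -1.0]]
ft_force: [0.8, 0.3, -0.8]
opening: 0.199
```

Call:
send_rows([
  [0,0,0],
  [0,0,0],
  [0,0,0],
  [0,0,0],
], twist=[-8,-8,-7.7,0], grip=[0.2,0.2,0.2,0.2])

```text
time: 3.0
tcp_pos: [0.4946, 0.0258, 0.191]
ee_rot: [[0.983, 0.185, -0.001], [0.185, -0.983, 0.0], [-0.001, -0.0, -1.0]]
ft_force: [0.6, 0.2, -0.1]
opening: 0.206
```

Run:
```python
from h import *
s=bot.read_state(); print(s["time"],s["tcp_pos"],s["ee_rot"],s["ft_force"],s["opening"],s["joints"])
for n in("top","side"):
    f=bot.grab_frame(n); cv2.imwrite(f"pics/{n}1.png",cv2.resize(f["image"][80:320,200:500,::-1],None,fx=2,fy=2))
```

```text
3.0 [0.4946421  0.02576561 0.19101425] [[ 9.82701409e-01  1.85195921e-01 -6.41396994e-04]
 [ 1.85196107e-01 -9.82701553e-01  2.43943104e-04]
 [-5.85124555e-04 -3.58507458e-04 -9.99999765e-01]] [ 0.64865308  0.22338014 -0.13770391] 0.20618414583327438 [ 0.59958961  0.34085935 -0.86982651  1.69798765  0.27394463  1.23139637
 -0.14806269]
```

View pics/side1.png

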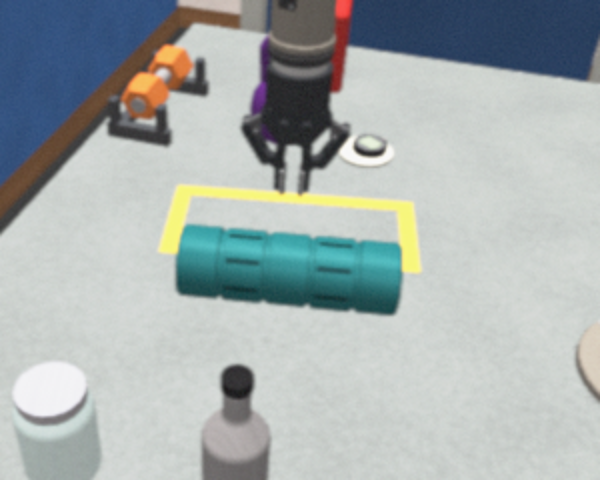

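View pics/top1.png

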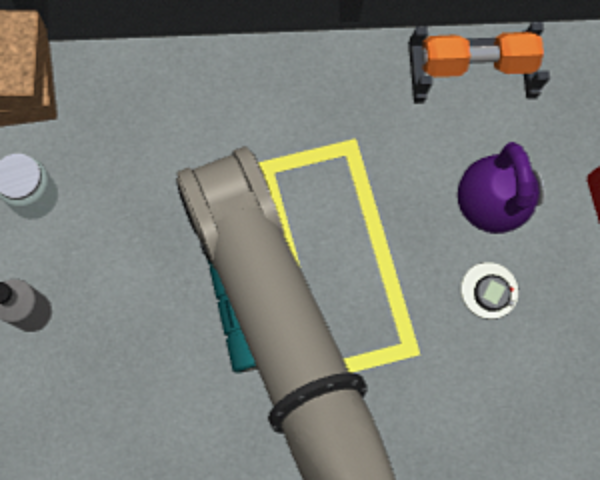

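Call:
send_rows([
  [0,0,0.025],
  [0,0,0.03],
  [0,-0.002,0.02],
  [0,0,0.008],
  [0,0,0.002],
  [0,0,0.002],
  [0,0,0.002],
  [0,0,0],
], twist=[0,0,0,0,0,0,0,0], grip=[0.2,0.2,0.2,0.2,0.2,0.2,0.2,0.2])

```text
time: 3.9
tcp_pos: [0.495, 0.0279, 0.1029]
ee_rot: [[0.983, 0.185, 0.001], [0.185, -0.983, -0.0], [0.001, 0.0, -1.0]]
ft_force: [-0.5, -0.6, -0.3]
opening: 0.199
```

Call:
send_rows([
  [0,0,0.001],
  [0,0,0.001],
  [0,0,0.001],
  [0,0,0],
], twist=[0,0,0,0], grip=[0.2,0.2,0.2,0.2])

```text
time: 4.3
tcp_pos: [0.4944, 0.0279, 0.0992]
ee_rot: [[0.983, 0.186, -0.0], [0.186, -0.983, -0.0], [-0.0, 0.0, -1.0]]
ft_force: [0.4, 0.3, 0.5]
opening: 0.201
```

Call:
send_rows([
  [0,0,0.001],
  [0,0,0.001],
  [0,0,0],
], twist=[0,0,0], grip=[0.2,0.2,0.2])

```text
time: 4.6
tcp_pos: [0.4945, 0.0287, 0.0982]
ee_rot: [[0.983, 0.186, 0.0], [0.186, -0.983, 0.0], [0.0, -0.0, -1.0]]
ft_force: [-2.0, -0.3, 6.3]
opening: 0.196
```

Call:
send_rows([
  [0,0.004,0.0003],
  [0,0.009,0],
  [0,0.013,0],
  [0,0.015,0],
  [0,0.015,0],
  [0,0.013,0],
  [0,0.009,0.0002],
  [0,0.004,0.0002],
], twist=[0,0,0,0,0,0,0,0], grip=[0.2,0.2,0.2,0.2,0.2,0.2,0.2,0.2])

```text
time: 5.4
tcp_pos: [0.5102, -0.0552, 0.0982]
ee_rot: [[0.983, 0.183, 0.001], [0.183, -0.983, -0.003], [0.0, 0.003, -1.0]]
ft_force: [-3.9, -2.2, 9.7]
opening: 0.204
```

Call:
send_rows([
  [0,0,0],
  [0,0,0],
], twist=[0,0], grip=[0.2,0.2])

```text
time: 5.6
tcp_pos: [0.5101, -0.0543, 0.0983]
ee_rot: [[0.983, 0.184, 0.001], [0.184, -0.983, -0.003], [0.0, 0.003, -1.0]]
ft_force: [-3.0, -2.0, 10.6]
opening: 0.197
```

Run:
```python
from h import *
s=bot.read_state(); print(s["time"],s["tcp_pos"],s["ft_force"])
for n in("top","side"):
    f=bot.grab_frame(n); cv2.imwrite(f"pics/{n}2.png",cv2.resize(f["image"][80:320,200:500,::-1],None,fx=2,fy=2))
    m,c=roller(f); print(n,rect(cast(f,c,.05)))
```

```text
5.6 [ 0.51011536 -0.05434324  0.09830486] [-3.02570937 -2.02444421 10.61195787]
top (array([509.3, -29.4]), 310.8, 93.1, 11.47)
side (array([504.8, -41.8]), 312.5, 154.9, 10.74)
```

View pics/side2.png

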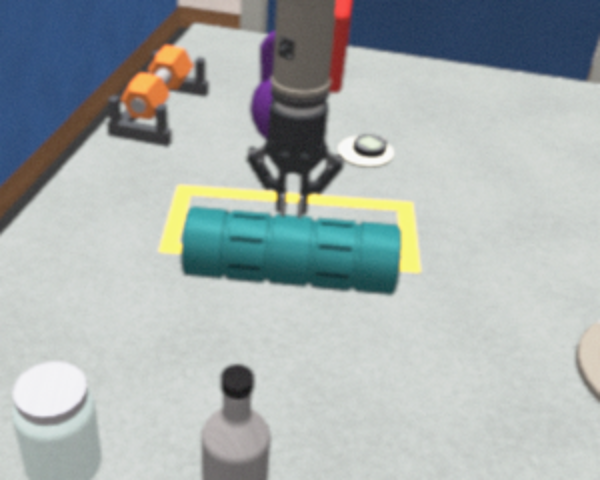

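Call:
send_rows([
  [0,0,-0.005],
  [0,0,-0.015],
  [0,-0.015,-0.005],
  [0,-0.022,0],
  [0,-0.005,0.008],
  [0,0,0.012],
  [0,0,0.0045],
  [0,0,0],
], twist=[0,0,0,0,0,0,0,0], grip=[0.2,0.2,0.2,0.2,0.2,0.2,0.2,0.2])

```text
time: 6.5
tcp_pos: [0.5011, -0.0109, 0.0973]
ee_rot: [[0.983, 0.186, -0.002], [0.186, -0.983, 0.0], [-0.002, -0.001, -1.0]]
ft_force: [-4.2, 1.7, 9.9]
opening: 0.201
```

Call:
send_rows([
  [0,0,0.0003],
  [0,0,0.0003],
  [0,0,0],
], twist=[0,0,0], grip=[0.2,0.2,0.2])

```text
time: 6.8
tcp_pos: [0.5012, -0.0113, 0.0973]
ee_rot: [[0.983, 0.185, -0.002], [0.185, -0.983, -0.0], [-0.002, -0.0, -1.0]]
ft_force: [-6.0, 0.2, 14.0]
opening: 0.202
```

Call:
send_rows([
  [0,0.004,-0.0002],
  [0,0.009,-0.0002],
  [0,0.013,-0.0001],
  [0,0.015,0],
  [0,0.015,0],
  [0,0.013,0.0001],
  [0,0.009,0.0002],
  [0,0.004,0.0002],
], twist=[0,0,0,0,0,0,0,0], grip=[0.2,0.2,0.2,0.2,0.2,0.2,0.2,0.2])

```text
time: 7.6
tcp_pos: [0.5172, -0.0972, 0.0983]
ee_rot: [[0.984, 0.181, -0.001], [0.181, -0.984, -0.006], [-0.002, 0.006, -1.0]]
ft_force: [-4.9, -2.8, 17.8]
opening: 0.202
```

Call:
send_rows([
  [0,0,0],
  [0,0,0],
], twist=[0,0], grip=[0.2,0.2])

```text
time: 7.8
tcp_pos: [0.5172, -0.0964, 0.0984]
ee_rot: [[0.983, 0.182, -0.001], [0.182, -0.983, -0.006], [-0.002, 0.006, -1.0]]
ft_force: [-5.6, -3.7, 19.8]
opening: 0.194
```

Run:
```python
from h import *
s=bot.read_state(); print(s["time"],s["tcp_pos"],s["ft_force"])
for n in("top","side"):
    f=bot.grab_frame(n); cv2.imwrite(f"pics/{n}3.png",cv2.resize(f["image"][80:320,200:500,::-1],None,fx=2,fy=2))
    m,c=roller(f); print(n,rect(cast(f,c,.05)))
```

```text
7.8 [ 0.51718359 -0.09644458  0.09836712] [-5.6232627  -3.68473311 19.76129684]
top (array([516.7, -73.3]), 310.5, 92.6, 11.08)
side (array([513.6, -83.2]), 311.2, 155.7, 10.59)
```

View pics/side3.png

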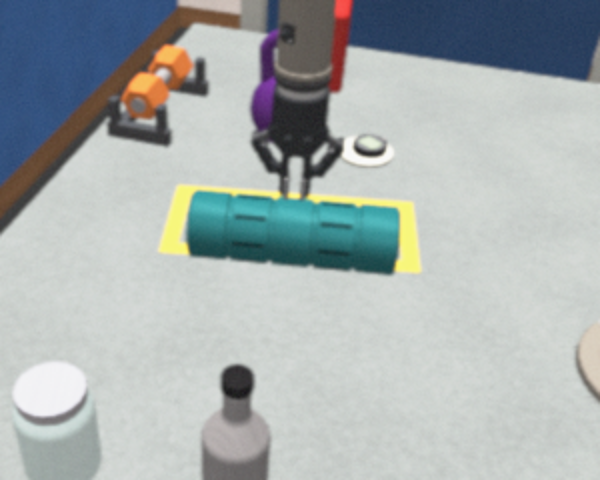

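Call:
send_rows([
  [0,0,-0.005],
  [0,0,-0.015],
  [0,-0.015,-0.005],
  [0,-0.023,0],
  [0,-0.006,0.008],
  [0,0,0.012],
  [0,0,0.0045],
  [0,0,0],
], twist=[0,0,0,0,0,0,0,0], grip=[0.2,0.2,0.2,0.2,0.2,0.2,0.2,0.2])

```text
time: 8.7
tcp_pos: [0.5076, -0.0491, 0.0961]
ee_rot: [[0.983, 0.185, -0.004], [0.185, -0.983, 0.0], [-0.004, -0.001, -1.0]]
ft_force: [-2.9, 1.0, 4.5]
opening: 0.198
```

Call:
send_rows([
  [0,0,0.0002],
  [0,0,0],
], twist=[0,0], grip=[0.2,0.2])

```text
time: 8.9
tcp_pos: [0.5078, -0.0497, 0.0961]
ee_rot: [[0.983, 0.184, -0.003], [0.184, -0.983, -0.0], [-0.003, -0.0, -1.0]]
ft_force: [-2.6, 1.1, 5.8]
opening: 0.201
```

Call:
send_rows([
  [0,0.004,0],
  [0,0.009,0],
  [0,0.014,0],
  [0,0.016,0],
  [0,0.016,0],
  [0,0.014,0],
  [0,0.009,0],
  [0,0.004,0],
], twist=[0,0,0,0,0,0,0,0], grip=[0.2,0.2,0.2,0.2,0.2,0.2,0.2,0.2])

```text
time: 9.7
tcp_pos: [0.5246, -0.139, 0.0989]
ee_rot: [[0.984, 0.18, -0.001], [0.18, -0.984, -0.007], [-0.002, 0.006, -1.0]]
ft_force: [-5.9, -2.3, 17.1]
opening: 0.2
```

Call:
send_rows([
  [0,0,0],
  [0,0,0],
], twist=[0,0], grip=[0.2,0.2])

```text
time: 9.9
tcp_pos: [0.5245, -0.1382, 0.0989]
ee_rot: [[0.983, 0.181, -0.001], [0.181, -0.983, -0.006], [-0.002, 0.006, -1.0]]
ft_force: [-6.6, -3.1, 19.5]
opening: 0.202
```

Call:
send_rows([
  [0,0,-0.005],
  [0,0,-0.015],
  [0,-0.015,-0.005],
  [0,-0.022,0],
  [0,-0.006,0.008],
  [0,0,0],
], twist=[0,0,0,0,0,0], grip=[0.2,0.2,0.2,0.2,0.2,0.2])

```text
time: 10.5
tcp_pos: [0.5156, -0.089, 0.1126]
ee_rot: [[0.982, 0.189, -0.003], [0.189, -0.982, 0.001], [-0.002, -0.001, -1.0]]
ft_force: [-1.3, 0.2, 0.2]
opening: 0.201
```

Run:
```python
from h import *
s=bot.read_state(); print(s["time"],s["tcp_pos"],s["ft_force"])
for n in("top","side"):
    f=bot.grab_frame(n); cv2.imwrite(f"pics/{n}4.png",cv2.resize(f["image"][80:320,200:500,::-1],None,fx=2,fy=2))
    m,c=roller(f); print(n,rect(cast(f,c,.05)))
```

```text
10.5 [ 0.5155738  -0.08902952  0.11257534] [-1.25029712  0.17765414  0.23305535]
top (array([ 450.9, -100.8]), 170.0, 43.2, 14.09)
side (array([ 521.7, -126.8]), 313.8, 162.7, 10.59)
```

View pics/side4.png

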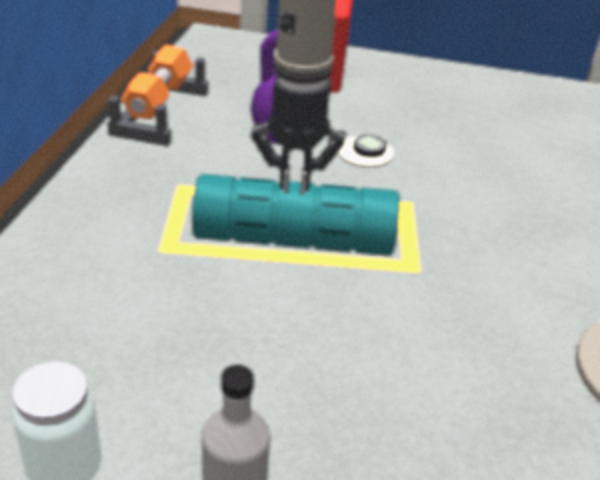

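Call:
send_rows([
  [0,0.011,0],
  [0,0,0.008],
  [0,0,0.005],
  [0,0,0.0015],
  [0,0,0],
], twist=[0,0,0,0,0], grip=[0.2,0.2,0.2,0.2,0.2])

```text
time: 11.1
tcp_pos: [0.5185, -0.1017, 0.0993]
ee_rot: [[0.983, 0.186, -0.001], [0.186, -0.983, 0.0], [-0.001, -0.0, -1.0]]
ft_force: [-1.9, -0.2, 4.2]
opening: 0.197
```

Call:
send_rows([
  [0,0.004,0.0005],
  [0,0.008,0],
  [0,0.011,0],
  [0,0.014,0],
  [0,0.014,0],
  [0,0.012,0],
  [0,0.008,0.0001],
  [0,0.004,0.0001],
], twist=[0,0,0,0,0,0,0,0], grip=[0.2,0.2,0.2,0.2,0.2,0.2,0.2,0.2])

```text
time: 11.9
tcp_pos: [0.5327, -0.1771, 0.0985]
ee_rot: [[0.983, 0.184, -0.001], [0.184, -0.983, -0.001], [-0.001, 0.001, -1.0]]
ft_force: [-1.7, -0.9, 4.1]
opening: 0.201
```

Call:
send_rows([
  [0,0,0],
  [0,0,0],
  [0,0,0],
], twist=[0,0,0], grip=[0.2,0.2,0.2])

```text
time: 12.2
tcp_pos: [0.5323, -0.1749, 0.0987]
ee_rot: [[0.982, 0.187, -0.001], [0.187, -0.982, -0.0], [-0.001, -0.0, -1.0]]
ft_force: [-3.0, -0.8, 5.4]
opening: 0.198
```

Call:
send_rows([
  [0,0,-0.003],
  [0,0,-0.015],
  [0,0,-0.03],
  [0,0,-0.03],
  [0,-0.04,-0.02],
  [0,-0.045,0],
  [0,-0.045,0],
  [0,-0.045,0],
], twist=[0,0,0,0,0,0,0,0], grip=[0.2,0.2,0.2,0.2,0.2,0.2,0.2,0.2])

```text
time: 13.0
tcp_pos: [0.5003, -0.0008, 0.1978]
ee_rot: [[0.982, 0.186, 0.002], [0.186, -0.982, 0.001], [0.002, -0.0, -1.0]]
ft_force: [0.6, 1.0, -0.8]
opening: 0.199
```

Call:
send_rows([
  [0,-0.045,0],
  [0,-0.045,0],
  [0,-0.045,0],
  [0,-0.03,0],
  [0,0,0],
], twist=[0,0,0,0,0], grip=[0.2,0.2,0.2,0.2,0.2])

```text
time: 13.5
tcp_pos: [0.4674, 0.1663, 0.1982]
ee_rot: [[0.98, 0.198, 0.001], [0.198, -0.98, 0.005], [0.002, -0.005, -1.0]]
ft_force: [0.2, 0.2, 0.3]
opening: 0.2
```

Run:
```python
from h import *
s=bot.read_state(); print(s["time"],s["tcp_pos"],s["ft_force"])
for n in("top","side"):
    f=bot.grab_frame(n); cv2.imwrite(f"pics/{n}5.png",cv2.resize(f["image"][80:320,200:500,::-1],None,fx=2,fy=2))
    m,c=roller(f); print(n,rect(cast(f,c,.05)))
    m,o,i=bay(f); print(rect(cast(f,o,0)))
```

```text
13.5 [0.46736981 0.16628942 0.19816487] [0.20796958 0.23935318 0.3174203 ]
top (array([ 532.3, -154.2]), 310.5, 97.9, 10.7)
(array([ 531.4, -155.4]), 391.3, 181.2, 11.89)
side (array([ 428., -182.]), 167.3, 108.7, -80.47)
(array([ 430.2, -177.9]), 185.0, 179.3, 12.01)
```

View pics/side5.png

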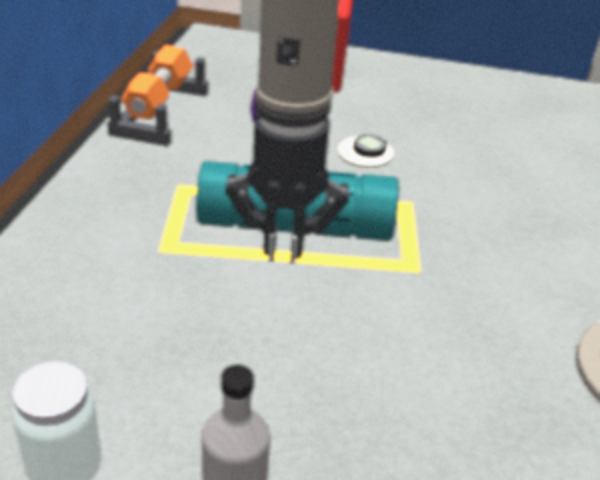

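View pics/top5.png

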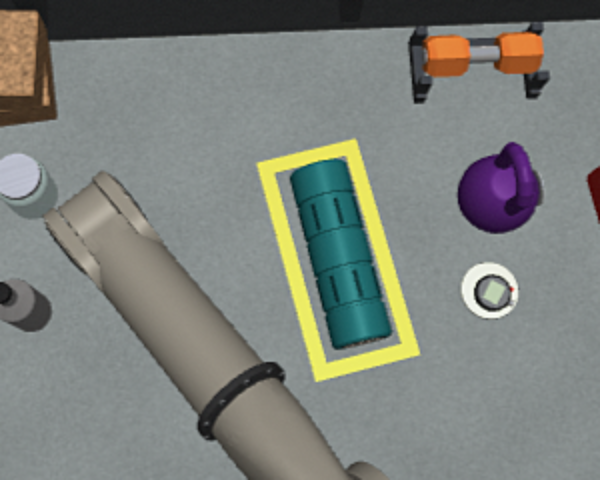

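Run:
```python
from h import *
f=bot.grab_frame("top"); m,c=roller(f); print(rect(cast(f,c,.05)))
a=cv2.imread("pics/top0.png"); d=cv2.absdiff(a,f["image"][:,:,::-1].copy()).max(2)
for n,(u,v) in dict(jar=(209,169),flask=(208,230),trainer=(182,208),kettle=(450,177),coaster=(445,225)).items():
    print(n,(d[v-18:v+18,u-18:u+18]>50).sum())
print(bot.read_state()["qvel"].round(3)); bot.hand_in()
```

```text
(array([ 531.5, -154.4]), 312.2, 97.9, 10.67)
jar 0
flask 0
trainer 0
kettle 0
coaster 0
[ 0.028  0.004  0.025  0.     0.004  0.001 -0.005]
the job is handed in; nothing more can be done
```

The roller now lies still and wholly inside the tape outline, and I have handed the job in. I rolled it there in four strokes of about 40 mm each, with the fingertips pressing on its smooth middle. The highest force I saw was about 21 N, read at the end of each move; forces partway through a stroke were not recorded. At the last stroke the robot's clock stood at about 12 s of the 69 s allowed.

Last checks, from the top camera after moving the arm away:

- **Position:** the roller's centre is within about 1 mm of the bay's centre across and about 4 mm lengthwise. It points 1.2° off the bay's long sides, as it did at the start. That leaves roughly 10 mm or more of clearance on every side.
- **Stillness:** two successive readings agreed to within 1 mm, and the robot was touching nothing.
- **Other objects:** the image areas around the jar, flask, grip trainer, kettlebell, and coaster with stopwatch showed no change from the first picture.

In the last side picture the gripper partly hid the roller and the tape. The side camera's final measurement was unusable, so the final position rests on the top view alone.

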